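Fit the sprung load resistor between its contact cups

ROBOT

A 6-joint arm with a two-finger parallel gripper is mounted at the origin on the work surface. World frame = base frame: x ahead of the robot, y to its left, z up, the work surface at z = 0. Lengths are in m, angles in degrees, forces in N, time in s.
With the tool pointing down it reaches from about 0.35 to 0.875 m from the base axis. Payload 4.2 kg.
Tool frame: the origin (TCP) lies at the very end of the fingers, on their centre line; the grasp point (between the pads) lies behind it (r.grip_point_offset is the z of the grasp point in the tool frame, in m); z points along the fingers, y is the direction in which the jaws open and shut (so a half turn about z gives the same grasp; the last joint's range is limited). The gripper opens to 87 mm and grips with 3 to 60 N. Pads are 19 mm wide; open, the fingers measure 117 mm over their backs; the gripper's body (75 mm by 190 mm) begins 51 mm behind the grasp point.
Start: joints at [-57.376, 22.042, 0.453, 0, -68.411, -14.817], TCP at [0.191, -0.595, 0.223] pointing down, gripper open.
Joint ranges: [-179.83, 179.83], [-69.29, 118.12], [-61.27, 80.66], [-181.25, 117.63], [-171.15, -9.14], [-177.46, 177.46]. Speed limits (degrees/s): [159.86, 159.86, 180, 180, 180, 180].

INTERFACE

Orientations are given as a 3x3 rotation matrix whose columns are the frame's x, y, z axes.
In Python, from station import r, capture, workorder gives the robot as it stands. The module is installed in compiled form; this text tells all that it offers.
- The arm moves only by the shell command python3 -m crank 'ROWS'. ROWS is JSON, a list of rows, each an object with "delta_rot": the turn, a rotation vector about the tool's x, y, z in rad, a list of three; "linear": the shift along the tool's x, y, z in m, a list of three; "gripper": the opening in per cent of the stroke, from 0 (shut) to 100 (fully open). A call has 1 to 10 rows; each row shifts and turns the commanded pose from where the row before left it, along the tool's axes as they then stand; what a row does not reach is not made up. A row lasts 1/8 s, in which the tool goes at most 62.5 mm and 10.7 degrees, less where a joint would pass 70% of its speed; a pose out of reach is approached as far as the arm can. A call is refused whole if a number of a shift passes 0.0625 or a number of a turn 0.188, either way. A call with a gripper value outside its range is refused whole. The fingers move at their own pace and stop on an object; the grip force is fixed at half the most. Time passes only in rows, so rows that do not move let the fingers close. It gives the time, the measured TCP pose, the force and the opening at its end, in the units of the state.
- r.sense(): the state, without advancing time (a new reading comes with each control period).
- capture(name): name is "scene" or "top"; returns a dict with "img" (480x640x3 uint8, blue, green, red), "fx", "fy", "cx", "cy" (pixels), "world_from_camera" (4x4, takes a point from camera to world coordinates). Camera axes: x right, y down, z forward; pixel columns grow to the right and rows downward; lengths in m; the calibration is good to about 2 mm. A picture is of the moment at which its call begins. There is no depth.
- workorder.finish_job(): hands the job in, once; it reports no verdict.
The state is a dict: "time_s": time; "joints": joint angles; "joint_velocities": joint speeds; "effort": joint torques, N m; "tcp_pos": TCP position; "ee_rot": TCP orientation; "wrist_force": force on the tool from outside, world axes, zero at the start; "moment": the same for the moment, N m; "gripper_width": opening from 0.0 (shut) to 1.0 (fully open).
Only numpy, scipy, OpenCV 4.12 (cv2) and the standard library are available. Lean on these libraries where they do the work, as an engineer would, in place of code of your own. Each camera call takes 0.05 s, during which the arm holds its last target.

TASK

Take the green tubular load resistor from its white rest and fit it between the two contact cups on the training board: set its sprung plunger into the copper cup, push the spring in, swing the steel pin down in front of the steel cup, then ease it back so that the spring holds it home in both cups, and let go. Work gently: never press or let it snap hard against the cups, and leave the meter, mug and screwdriver alone.

Things in the scene. Friction and masses are not known exactly. Their poses are not given: they have to be found in the camera images.
- resistor_center (a point): Centre of the loose green tubular resistor (on its axis, half-way along). Barrel 28 mm in diameter, 100 mm long, about 0.18 kg (varies), along its own x; z is up as it lies on its rest. Brass pin at its +x end, copper sprung plunger at its -x end (12 mm diameter, 26 mm out of the barrel when free, its tip then 76 mm from this centre). Grip the middle of the barrel across its axis.
- resistor: The same loose resistor, taken at its origin on the underside of the barrel, 14 mm below its centre, same axes.
- pin_tip (a point): Tip of the resistor's fixed steel pin (10 mm diameter, 14 mm out of the barrel), on the axis, 64 mm from the centre along the resistor's +x.
- plunger (a joint): How far the sprung plunger is pushed into the barrel, m: 0 free, 0.016 at its hard stop. The spring pushes out with 3 N at 0, rising 0.5 N per mm to 11 N at the stop (5 N when home).
- rest: Fixed white rest; the resistor lies in its two V saddles at the start, axis 40 mm above the desk. Base 110 x 60 x 8 mm, origin at the centre of its underside. Saddles 12 mm wide, 36 mm either side of the middle along x, tips 34 mm high; between them the barrel is free for the fingers.
- board: Fixed grey training board 250 x 120 x 15 mm, origin at the centre of its underside, x along its length. On it an aluminium rail (176 x 30 mm, top 25 mm above the desk) carries two black uprights (30 mm wide, 6 mm thick, tops 73 mm above the desk) with the copper cup at the -x end and the steel cup at the +x end. Over 25 N of resistor on cups and board, all contacts summed, harms them.
- cup_line (a point): Point over the board's middle, 60 mm above the desk, on the common axis of the two cups (along board x). Cup floors are 136 mm apart, rail middle -68 (copper) and +68 mm (steel). BUT the rail is clamped anywhere up to 16 mm either way along x from this point, and that shift is not measured: find the copper cup's floor by touch, or see it.
- copper_end (a point): Fixed mark on the board (does NOT shift with the rail) under the nominal floor of the copper cup: 68 mm from the board's middle along -x, at board top height. The copper cup takes the plunger: inner diameter 20 mm, outer 28 mm, 6 mm deep, opening to +x.
- steel_end (a point): Same mark under the nominal floor of the steel cup, +68 mm (does NOT shift with the rail). It takes the pin: inner diameter 15 mm, outer 23 mm, 8 mm deep, opening to -x. The pin passes in front of it only with the plunger, on the copper cup's floor, pushed in 12 mm or more; fully home, the plunger is in by 4 mm and the resistor rests about 3 mm below the cup axis.
- meter: Bystander: orange hand-held meter 140 x 75 x 40 mm lying on the desk, origin at the centre of its underside.
- mug: Bystander: blue mug 80 mm across, 90 mm high, handle to its +y, origin at the centre of its underside.
- screwdriver: Bystander: screwdriver lying on the desk along its own x.

How it is judged:
By the outcome, as a careful person would: the job done as asked, in the order asked, and still so for the second after the job is handed in, with the robot touching nothing.
It also fails if it takes over 48 s, if anything falls off the work surface, if the arm or the gripper's body presses on something with over 40 N, if the wrist force passes 120 N, or if a joint passes its speed limit or range.

## Working session

There is one attempt and no reset: what is moved stays moved. The work goes in short steps, Python scripts to look and compute and a shell command to move; the robot and the scene stay as the last step left them, time stands still between calls to the robot, and variables do not carry over. Pictures are saved under pics/ and viewed, and the job is handed in when it is done.

```bash
mkdir -p pics; python3 - <<'E'
from station import r,capture
import cv2,numpy as np
for n in("scene","top"):
    c=capture(n); cv2.imwrite(f"pics/{n}0.png",c["img"]); print(n,c["fx"],c["fy"],c["cx"],c["cy"]);print(np.round(c["world_from_camera"],4).tolist())
print(r.sense(), r.grip_point_offset)
E
```

```text
scene 545.9003843415179 545.9003843415179 323.1237610251285 237.72376080839345
[[-0.1057, 0.7634, -0.6372, 1.2309], [0.9944, 0.0786, -0.0708, 0.0833], [-0.004, -0.6411, -0.7674, 0.8038], [0.0, 0.0, 0.0, 1.0]]
top 444.46578200584406 444.46578200584406 325.0626197944351 233.84577650564145
[[-0.0229, -0.9847, 0.1727, 0.4729], [-0.9997, 0.0244, 0.0063, 0.0373], [-0.0104, -0.1725, -0.985, 0.8592], [0.0, 0.0, 0.0, 1.0]]
{'time_s': 0.1, 'joints': array([-5.73762795e+01,  2.20855066e+01,  3.86337575e-01, -2.48886249e-02,
       -6.84118565e+01, -1.48145536e+01]), 'joint_velocities': array([ 0.02388286, -0.07177251,  0.10645672, -0.03548422,  0.09661052,
       -0.03940974]), 'effort': array([-1.34870977e-03, -3.91689813e+01,  1.87935340e+01,  4.23195541e+00,
        1.34412112e-02, -7.75733884e-05]), 'tcp_pos': array([ 0.19097577, -0.59452789,  0.22157037]), 'ee_rot': array([[-9.52129424e-01, -3.05694395e-01, -7.04475838e-04],
       [-3.05695189e-01,  9.52127633e-01,  1.84977057e-03],
       [ 1.05286418e-04,  1.97657586e-03, -9.99998041e-01]]), 'wrist_force': array([0.63919272, 0.77165617, 0.27693873]), 'moment': array([0.02054875, 0.01348599, 0.0094819 ]), 'gripper_width': 0.9993626772484903} -0.0187
```

View pics/scene0.png

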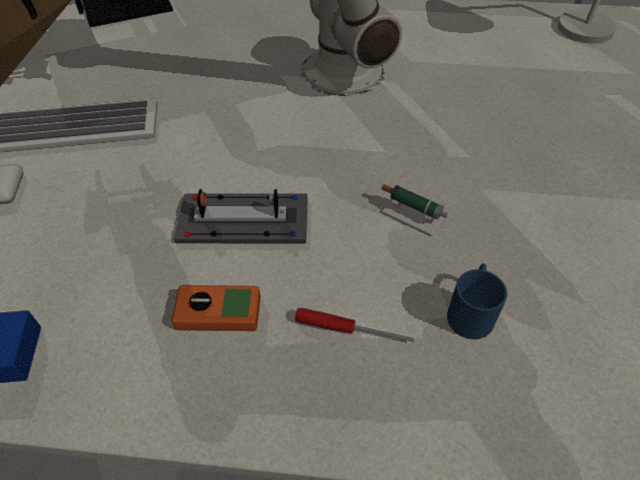

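View pics/top0.png

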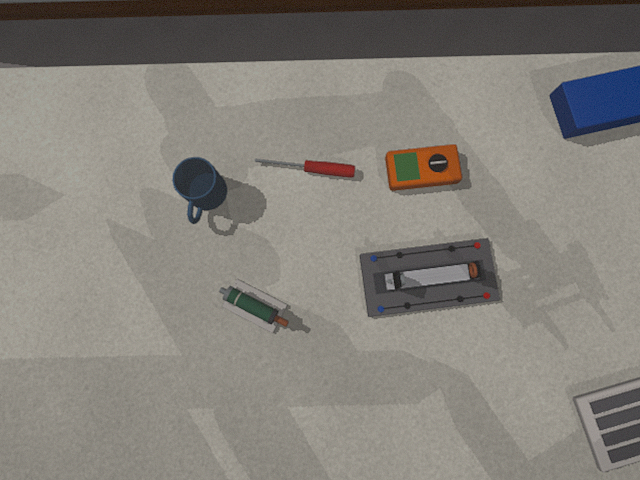

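```bash
python3 - <<'E'
import cv2,numpy as np
t=cv2.imread("pics/top0.png");s=cv2.imread("pics/scene0.png")
cv2.imwrite("pics/t_board.png",cv2.resize(t[225:335,350:510],None,fx=5,fy=5,interpolation=cv2.INTER_CUBIC))
cv2.imwrite("pics/t_res.png",cv2.resize(t[270:340,210:320],None,fx=7,fy=7,interpolation=cv2.INTER_CUBIC))
cv2.imwrite("pics/s_board.png",cv2.resize(s[175:255,165:325],None,fx=5,fy=5,interpolation=cv2.INTER_CUBIC))
cv2.imwrite("pics/s_res.png",cv2.resize(s[170:245,355:455],None,fx=8,fy=8,interpolation=cv2.INTER_CUBIC))
E
```

```text
(no output)
```

View pics/t_board.png

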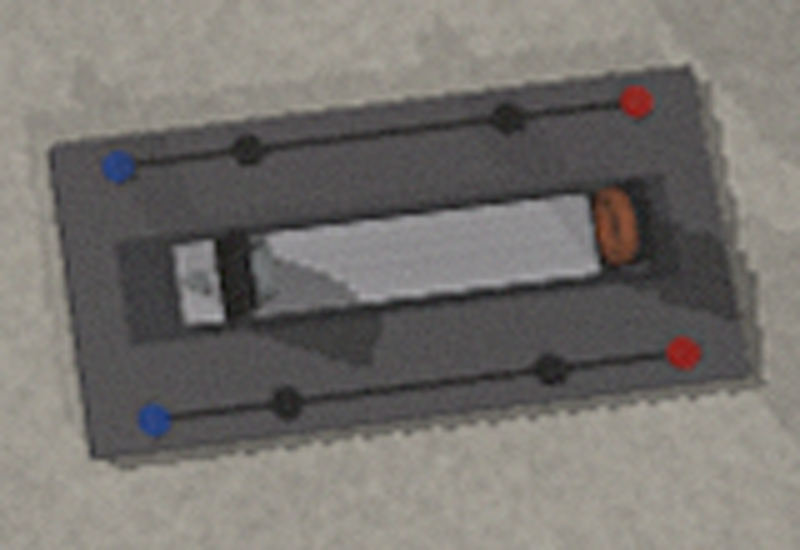

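View pics/t_res.png

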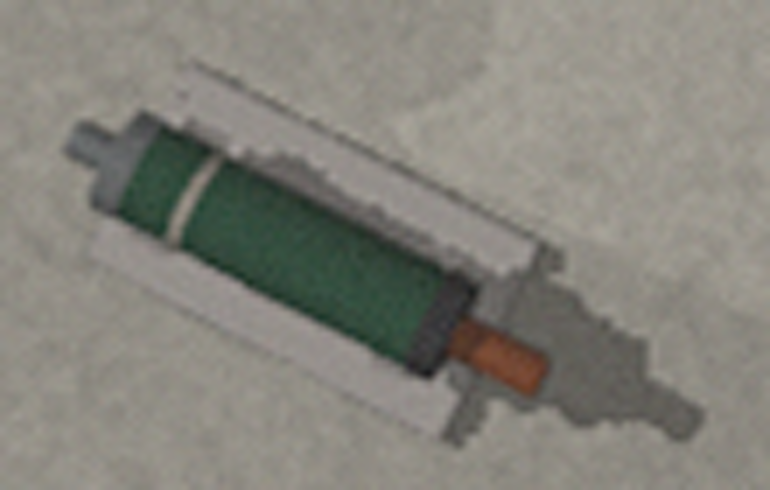

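View pics/s_board.png

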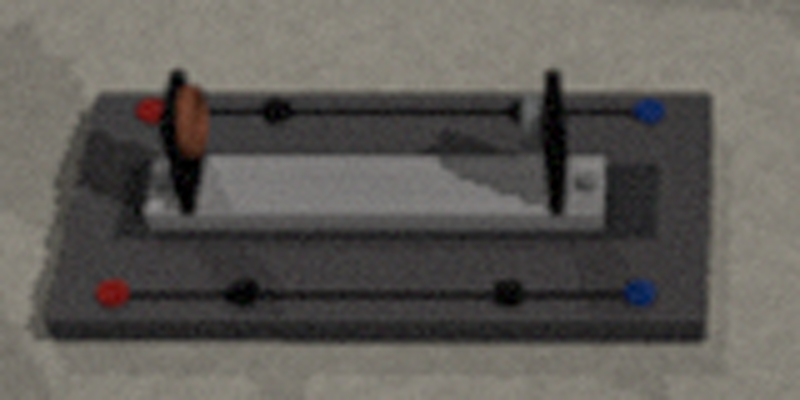

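View pics/s_res.png

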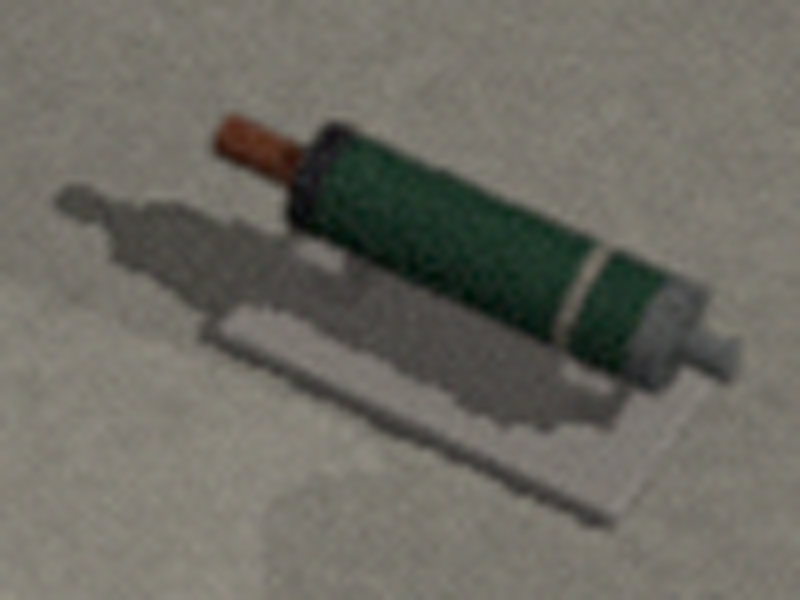

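```bash
cat > h.py <<'E'
import numpy as np
K={"scene":(545.9004,323.1238,237.7238,np.array([[-0.1057,0.7634,-0.6372,1.2309],[0.9944,0.0786,-0.0708,0.0833],[-0.004,-0.6411,-0.7674,0.8038]])),
"top":(444.4658,325.0626,233.8458,np.array([[-0.0229,-0.9847,0.1727,0.4729],[-0.9997,0.0244,0.0063,0.0373],[-0.0104,-0.1725,-0.985,0.8592]]))}
def ray(n,p,z):
    f,cx,cy,T=K[n]; d=T[:,:3]@np.array([(p[0]-cx)/f,(p[1]-cy)/f,1]); o=T[:,3]
    return o+d*(z-o[2])/d[2]
def proj(n,P):
    f,cx,cy,T=K[n]; c=T[:,:3].T@(np.asarray(P)-T[:,3]); return np.array([f*c[0]/c[2]+cx,f*c[1]/c[2]+cy])
def un(p,f,o): return ((p[0]+.5)/f-.5+o[0],(p[1]+.5)/f-.5+o[1])
E
python3 - <<'E'
from h import *
tb=lambda *p:un(p,5,(350,225)); sb=lambda *p:un(p,5,(165,175)); tr=lambda *p:un(p,7,(210,270)); sr=lambda *p:un(p,8,(355,170))
for n,f,B1,R1,R2,B2 in (("top",tb,(118,167),(637,101),(684,353),(154,420)),("scene",sb,(650,111),(152,111),(113,294),(640,293))):
    P=[ray(n,f(*q),.015) for q in (B1,R1,R2,B2)]
    c=np.mean(P,0); dx=(P[0]+P[3]-P[1]-P[2]); 
    print(n,"board c",c,"yaw",np.degrees(np.arctan2(dx[1],dx[0])),"len",np.linalg.norm(dx)/2,[p.round(4).tolist() for p in P])
    u=dx/np.linalg.norm(dx)
    if n=="top": ends=[(173,245),(183,326)]; 
    else: ends=[(605,157),(605,215)]
    e=np.mean([ray(n,f(*q),.025) for q in ends],0); print(" rail + end along x",(e-c)@u)
    if n=="scene":
        e=np.mean([ray(n,f(*q),.025) for q in [(150,157),(143,215)]],0); print(" rail - end",(e-c)@u)
    corners=[(52,147),(690,67)] if n=="top" else [(711,93),(705,320),(48,322),(103,93)]
    print(" corners",[ray(n,f(*q),.015).round(4).tolist() for q in corners])
for n,f,pin,plg in (("top",tr,(70,142),(543,378)),("scene",sr,(737,362),(220,134))):
    a=ray(n,f(*pin),.04);b=ray(n,f(*plg),.04);d=a-b
    print(n,"pin",a,"plg",b,"len",np.linalg.norm(d),"yaw",np.degrees(np.arctan2(d[1],d[0])),"centre",b+d*76/140)
E
```

```text
top board c [ 0.53434324 -0.15254613  0.015     ] yaw 95.83764038980631 len 0.20054396121740822 [[0.5719, -0.048, 0.015], [0.5925, -0.2474, 0.015], [0.4966, -0.2572, 0.015], [0.4764, -0.0575, 0.015]]
 rail + end along x 0.08541920937455028
 corners [[0.5802, -0.0232, 0.015], [0.6051, -0.2687, 0.015]]
scene board c [ 0.53334053 -0.15261393  0.015     ] yaw 95.93008404429058 len 0.20024020062672673 [[0.4753, -0.0578, 0.015], [0.4957, -0.2572, 0.015], [0.5917, -0.2472, 0.015], [0.5707, -0.0482, 0.015]]
 rail + end along x 0.08509267096587467
 rail - end -0.09272623562518122
 corners [[0.4627, -0.0347, 0.015], [0.5814, -0.022, 0.015], [0.6077, -0.2679, 0.015], [0.4878, -0.2795, 0.015]]
top pin [0.51698444 0.23849446 0.04      ] plg [0.45349959 0.11489609 0.04      ] len 0.13894920761458368 yaw 62.81322937324059 centre [0.48796279 0.18199235 0.04      ]
scene pin [0.51679125 0.23884399 0.04      ] plg [0.45300865 0.11478147 0.04      ] len 0.13949813127582295 yaw 62.79155264954712 centre [0.48763349 0.1821297  0.04      ]
```

```bash
python3 -m crank '[{"linear":[-0.037,0.046,0],"delta_rot":[0,0,0],"gripper":100},{"linear":[-0.037,0.046,0],"delta_rot":[0,0,0],"gripper":100},{"linear":[-0.037,0.046,0],"delta_rot":[0,0,0],"gripper":100},{"linear":[-0.037,0.046,0],"delta_rot":[0,0,0],"gripper":100},{"linear":[-0.037,0.046,0],"delta_rot":[0,0,0],"gripper":100},{"linear":[-0.037,0.046,0],"delta_rot":[0,0,0],"gripper":100},{"linear":[-0.037,0.046,0],"delta_rot":[0,0,0],"gripper":100},{"linear":[-0.037,0.046,0],"delta_rot":[0,0,0],"gripper":100},{"linear":[-0.037,0.046,0],"delta_rot":[0,0,0],"gripper":100},{"linear":[-0.037,0.046,0],"delta_rot":[0,0,0],"gripper":100}]'
```

```text
time_s: 1.35
tcp_pos: [0.4028, -0.042, 0.2226]
ee_rot: [[-0.952, -0.306, 0.0], [-0.306, 0.952, 0.0], [-0.0, 0.0, -1.0]]
wrist_force: [1.7, -0.6, 0.0]
gripper_width: 1.001
```

```bash
python3 -m crank '[{"linear":[-0.037,0.046,0],"delta_rot":[0,0,0],"gripper":100},{"linear":[-0.037,0.046,0],"delta_rot":[0,0,0],"gripper":100},{"linear":[-0.037,0.046,0],"delta_rot":[0,0,0],"gripper":100},{"linear":[-0.037,0.046,0],"delta_rot":[0,0,0],"gripper":100},{"linear":[0,0,0],"delta_rot":[0,0,-0.157],"gripper":100},{"linear":[0,0,0],"delta_rot":[0,0,-0.157],"gripper":100},{"linear":[0,0,0],"delta_rot":[0,0,-0.157],"gripper":100},{"linear":[0,0,0],"delta_rot":[0,0,-0.157],"gripper":100},{"linear":[0,0,0],"delta_rot":[0,0,-0.157],"gripper":100},{"linear":[0,0,0],"delta_rot":[0,0,0],"gripper":100}]'
cat > st.py <<'E'
from station import r
import numpy as np,sys
np.set_printoptions(precision=4,suppress=True)
def rep(target=None,xang=None):
    s=r.sense();R=s["ee_rot"];p=s["tcp_pos"]
    print("t",round(s["time_s"],3),"tcp",p,"xang",np.degrees(np.arctan2(R[1,0],R[0,0])),"tiltx(deg, +=tool x up)",np.degrees(np.arcsin(R[2,0])),"ytilt",np.degrees(np.arcsin(R[2,1])),"F",s["wrist_force"],"M",s["moment"],"w",s["gripper_width"],"j",s["joints"].round(1))
    g=p+R[:,2]*r.grip_point_offset; print("grip",g)
    if target is not None:
        print("tool-axis delta (grip->target)",R.T@(np.array(target)-g))
    return s
E
python3 -c "
from st import *
rep([.4878,.1821,.040])"
```

```text
time_s: 2.6
tcp_pos: [0.4871, 0.1764, 0.2222]
ee_rot: [[-0.459, -0.888, -0.001], [-0.888, 0.459, -0.0], [0.001, 0.001, -1.0]]
wrist_force: [0.7, 0.5, -1.1]
gripper_width: 1.0
t 2.6 tcp [0.4871 0.1764 0.2222] xang -117.32549515656964 tiltx(deg, +=tool x up) 0.038498760672121005 ytilt 0.03093364335701365 F [ 0.6811  0.4643 -1.1083] M [ 0.0276  0.0525 -0.0028] w 0.999989343848719 j [ 37.9  11.7 -14.4  -0.  -64.  -65.2]
grip [0.4871 0.1764 0.2409]
tool-axis delta (grip->target) [-0.0055  0.0019  0.2009]
```

```bash
python3 -m crank '[{"linear":[-0.0055,0.002,0.040],"delta_rot":[0,0,0],"gripper":100},{"linear":[0,0,0.045],"delta_rot":[0,0,0],"gripper":100},{"linear":[0,0,0.045],"delta_rot":[0,0,0],"gripper":100},{"linear":[0,0,0.040],"delta_rot":[0,0,0],"gripper":100},{"linear":[0,0,0.020],"delta_rot":[0,0,0],"gripper":70},{"linear":[0,0,0.011],"delta_rot":[0,0,0],"gripper":60},{"linear":[0,0,0],"delta_rot":[0,0,0],"gripper":50}]'
python3 - <<'E'
from st import *
from station import capture
import cv2
rep([.4878,.1821,.040])
c=capture("top")["img"]; cv2.imwrite("pics/t1.png",cv2.resize(c[240:370,180:340],None,fx=5,fy=4,interpolation=cv2.INTER_CUBIC))
c=capture("scene")["img"]; cv2.imwrite("pics/s1.png",cv2.resize(c[130:250,350:470],None,fx=5,fy=5,interpolation=cv2.INTER_CUBIC))
E
```

```text
time_s: 3.48
tcp_pos: [0.488, 0.1822, 0.0212]
ee_rot: [[-0.458, -0.889, -0.001], [-0.889, 0.458, -0.001], [0.001, 0.0, -1.0]]
wrist_force: [0.4, -0.3, 0.3]
gripper_width: 0.744
t 3.475 tcp [0.488  0.1822 0.0212] xang -117.27685730068582 tiltx(deg, +=tool x up) 0.05702267985203116 ytilt 0.023729854504199135 F [ 0.3855 -0.3186  0.3438] M [0.0658 0.0917 0.0089] w 0.7438624310421155 j [ 38.3  26.  -27.9   0.  -36.2 -65.6]
grip [0.488  0.1822 0.0399]
tool-axis delta (grip->target) [ 0.0002  0.0001 -0.0001]
```

View pics/s1.png

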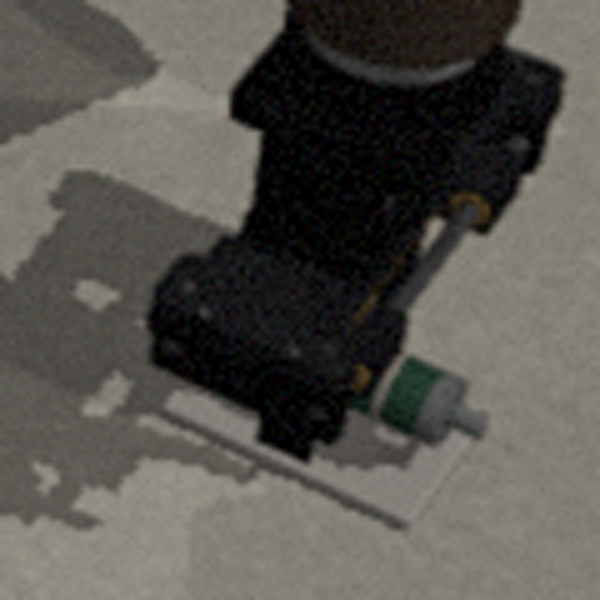

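The picture shows the fingers straddling the barrel's middle (crop ~(330,400)), with nothing else touched. I'll close on it.

```bash
python3 -m crank '[{"linear":[0,0,0],"delta_rot":[0,0,0],"gripper":40},{"linear":[0,0,0],"delta_rot":[0,0,0],"gripper":35},{"linear":[0,0,0],"delta_rot":[0,0,0],"gripper":30},{"linear":[0,0,0],"delta_rot":[0,0,0],"gripper":20},{"linear":[0,0,0],"delta_rot":[0,0,0],"gripper":10},{"linear":[0,0,0],"delta_rot":[0,0,0],"gripper":0},{"linear":[0,0,0],"delta_rot":[0,0,0],"gripper":0}]'
```

```text
time_s: 4.45
tcp_pos: [0.489, 0.1824, 0.0221]
ee_rot: [[-0.457, -0.889, 0.002], [-0.889, 0.457, 0.0], [-0.001, -0.001, -1.0]]
wrist_force: [3.5, -3.2, 4.4]
gripper_width: 0.312
```

```bash
python3 -m crank '[{"linear":[0,0,-0.02],"delta_rot":[0,0,0],"gripper":0},{"linear":[0,0,-0.04],"delta_rot":[0,0,0],"gripper":0},{"linear":[0,0,-0.04],"delta_rot":[0,0,0],"gripper":0},{"linear":[0,0,-0.02],"delta_rot":[0,0,0],"gripper":0},{"linear":[0,0,0],"delta_rot":[0,0,0],"gripper":0}]'
python3 -c "
from st import *
rep([.5338,-.1526,.150])"
```

```text
time_s: 5.08
tcp_pos: [0.4878, 0.1829, 0.1421]
ee_rot: [[-0.457, -0.889, 0.001], [-0.889, 0.457, 0.002], [-0.002, 0.0, -1.0]]
wrist_force: [-0.1, -0.3, -2.2]
gripper_width: 0.311
t 5.075 tcp [0.4878 0.1829 0.1421] xang -117.21964503516425 tiltx(deg, +=tool x up) -0.12372570129536155 ytilt 0.011830736741945978 F [-0.1024 -0.3438 -2.1888] M [ 0.045   0.0689 -0.0062] w 0.3111994253392028 j [ 38.4  16.3 -20.7  -0.1 -52.9 -65.6]
grip [0.4878 0.1829 0.1608]
tool-axis delta (grip->target) [ 0.2774 -0.1943  0.0102]
```

```bash
python3 -m crank '[{"linear":[0.0347,-0.0243,0],"delta_rot":[0,0,0],"gripper":0},{"linear":[0.0347,-0.0243,0],"delta_rot":[0,0,0],"gripper":0},{"linear":[0.0347,-0.0243,0],"delta_rot":[0,0,0],"gripper":0},{"linear":[0.0347,-0.0243,0],"delta_rot":[0,0,0],"gripper":0},{"linear":[0.0347,-0.0243,0],"delta_rot":[0,0,0],"gripper":0},{"linear":[0.0347,-0.0243,0],"delta_rot":[0,0,0],"gripper":0},{"linear":[0.0347,-0.0243,0],"delta_rot":[0,0,0],"gripper":0},{"linear":[0.0347,-0.0243,0],"delta_rot":[0,0,0],"gripper":0}]'
python3 -m crank '[{"linear":[0,0,0],"delta_rot":[0,0,-0.1445],"gripper":0},{"linear":[0,0,0],"delta_rot":[0,0,-0.1445],"gripper":0},{"linear":[0,0,0],"delta_rot":[0,0,-0.1445],"gripper":0},{"linear":[0,0,0],"delta_rot":[0,0,-0.1445],"gripper":0},{"linear":[0,0,0],"delta_rot":[0,-0.12,0],"gripper":0},{"linear":[0,0,0],"delta_rot":[0,-0.12,0],"gripper":0},{"linear":[0,0,0],"delta_rot":[0,0,0],"gripper":0},{"linear":[0,0,0],"delta_rot":[0,0,0],"gripper":0}]'
python3 - <<'E'
from st import *
from station import capture
import cv2
rep([.5338,-.1526,.150])
c=capture("top")["img"]; cv2.imwrite("pics/t2f.png",c);cv2.imwrite("pics/t2.png",cv2.resize(c[215:335,350:510],None,fx=5,fy=5,interpolation=cv2.INTER_CUBIC))
c=capture("scene")["img"]; cv2.imwrite("pics/s2f.png",c);cv2.imwrite("pics/s2.png",cv2.resize(c[125:245,165:325],None,fx=5,fy=5,interpolation=cv2.INTER_CUBIC))
E
```

```text
time_s: 6.08
tcp_pos: [0.5326, -0.1542, 0.1389]
ee_rot: [[-0.458, -0.889, -0.005], [-0.889, 0.458, 0.001], [0.001, 0.005, -1.0]]
wrist_force: [0.5, 0.6, -1.5]
gripper_width: 0.313
time_s: 7.08
tcp_pos: [0.5329, -0.1531, 0.1399]
ee_rot: [[0.099, -0.995, -0.028], [-0.966, -0.103, 0.236], [-0.238, 0.003, -0.971]]
wrist_force: [-0.1, 0.2, -1.7]
gripper_width: 0.31
t 7.075 tcp [ 0.5329 -0.1531  0.1399] xang -84.1595447904332 tiltx(deg, +=tool x up) -13.745539376078671 ytilt 0.1948680291073132 F [-0.1041  0.2437 -1.6954] M [-0.5388  0.0664  0.0291] w 0.30972679782500867 j [ -7.3  22.8  -6.8 -14.8 -64.6  20.1]
grip [ 0.5335 -0.1575  0.158 ]
tool-axis delta (grip->target) [-0.0028 -0.0009  0.009 ]
```

View pics/s2.png

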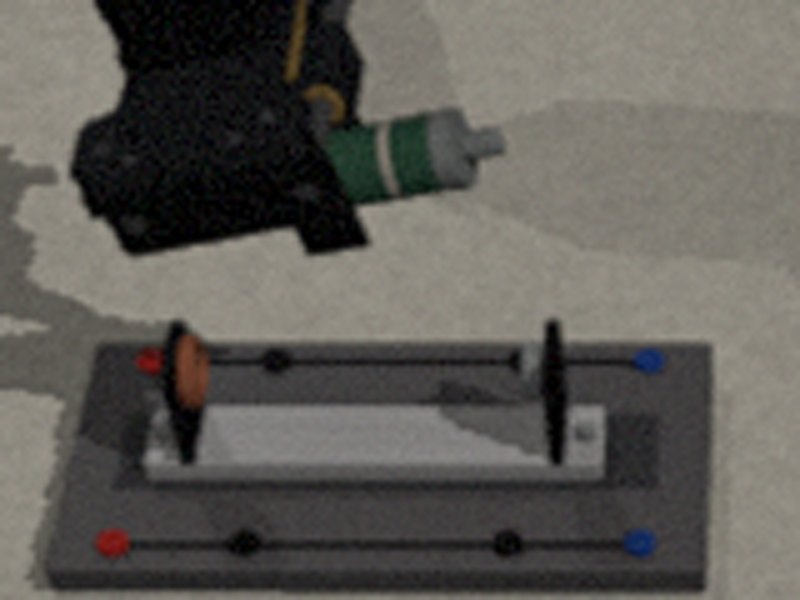

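View pics/t2.png

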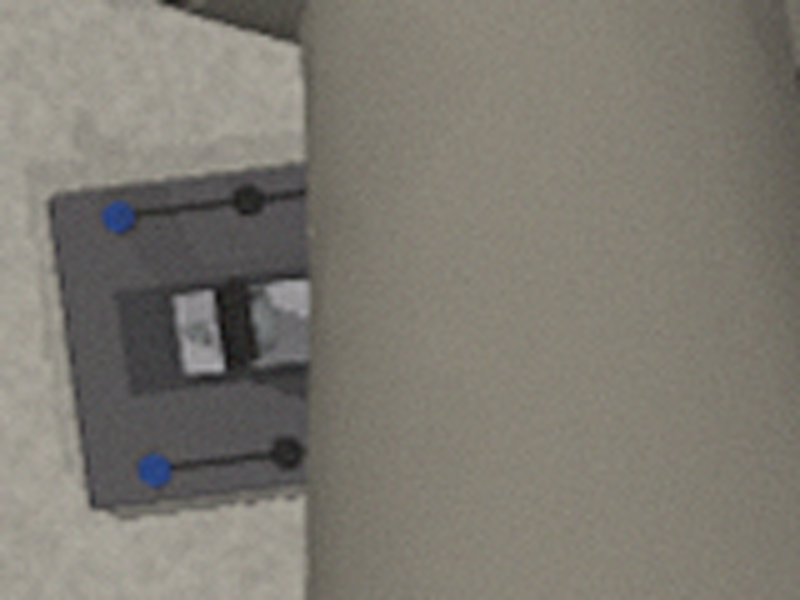

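```bash
cat >> h.py <<'E'
C=np.array([.5338,-.1526,0]);A=np.radians(95.9);U=np.array([np.cos(A),np.sin(A),0]);V=np.array([-np.sin(A),np.cos(A),0])
def bp(x,y,z): return C+U*x+V*y+np.array([0,0,z])
E
python3 - <<'E'
from h import *
from st import *
s=rep(); R=s["ee_rot"]; g=s["tcp_pos"]-R[:,2]*.0187
p=proj("scene",g-.064*R[:,0]); print("pin tip crop px",(p-[165,125]+.5)*5-.5)
sb=lambda P:(proj("scene",P)-[165,175]+.5)*5-.5
tb=lambda P:(proj("top",P)-[350,225]+.5)*5-.5
for S in(-.006,-.003,0):
    print(S,"cup rim c",sb(bp(-.062+S,0,.06)),"rim far",sb(bp(-.062+S,.014,.06)),"rim near",sb(bp(-.062+S,-.014,.06)),"steel upright top back edge",sb(bp(.074+S,-.015,.073)),sb(bp(.068+S,-.015,.073)),"cu upr",sb(bp(-.068+S,-.015,.073)),sb(bp(-.074+S,-.015,.073)))
    print("   base of steel upr near", sb(bp(.074+S,-.015,.025)),sb(bp(.068+S,-.015,.025)),"cu",sb(bp(-.068+S,-.015,.025)))
    print("   top cam: steel upr top corners",tb(bp(.074+S,.015,.073)),tb(bp(.074+S,-.015,.073)),"cup rim c",tb(bp(-.062+S,0,.06)))
E
python3 - <<'E'
import cv2
t=cv2.imread("pics/top0.png");s=cv2.imread("pics/scene0.png")
cv2.imwrite("pics/c1.png",cv2.resize(s[185:225,190:220],None,fx=15,fy=15,interpolation=cv2.INTER_CUBIC))
E
```

```text
t 7.175 tcp [ 0.5332 -0.1526  0.1408] xang -84.06342268521394 tiltx(deg, +=tool x up) -13.740203732103376 ytilt 0.11173257104479498 F [-1.0116  0.2715 -0.7704] M [-0.5749  0.0708  0.0184] w 0.31100720226951895 j [ -7.3  22.7  -6.7 -14.8 -64.6  20.1]
grip [ 0.5337 -0.157   0.1589]
pin tip crop px [501.9593 139.3205]
-0.006 cup rim c [195.1026 120.331 ] rim far [200.3616  93.8437] rim near [189.7512 147.2832] steel upright top back edge [549.7748 124.8857] [533.5957 124.896 ] cu upr [167.1232 125.1278] [150.9665 125.138 ]
   base of steel upr near [558.8052 211.6878] [543.1942 211.6953] cu [189.5805 211.8636]
   top cam: steel upr top corners [250.5162 314.5102] [237.4037 229.8255] cup rim c [613.764  226.6402]
-0.003 cup rim c [203.0285 120.326 ] rim far [208.2193  93.8383] rim near [197.7467 147.2784] steel upright top back edge [557.8647 124.8806] [541.6851 124.8909] cu upr [175.2019 125.1227] [159.0447 125.1329]
   base of steel upr near [566.6111 211.6841] [550.9996 211.6916] cu [197.376  211.8599]
   top cam: steel upr top corners [242.0567 315.5942] [228.9993 230.8987] cup rim c [605.5001 227.6973]
0 cup rim c [210.9547 120.3209] rim far [216.0773  93.8329] rim near [205.7423 147.2737] steel upright top back edge [565.9548 124.8755] [549.7748 124.8857] cu upr [183.2809 125.1176] [167.1232 125.1278]
   base of steel upr near [574.4171 211.6804] [558.8052 211.6878] cu [205.1716 211.8561]
   top cam: steel upr top corners [233.5966 316.6783] [220.5943 231.9719] cup rim c [597.2355 228.7546]
```

View pics/c1.png

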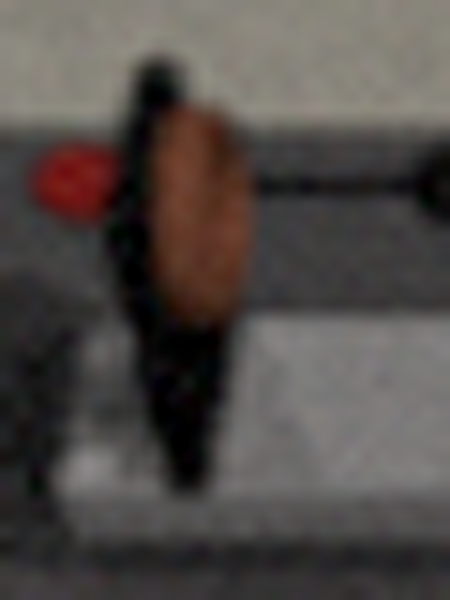

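```bash
cat > plan.py <<'E'
from h import *
from st import *
from scipy.spatial.transform import Rotation as Ro
def pose(xt,zt,tilt,comp=0,yt=0,yawoff=0.,L=.076):
    """tip at board (xt,yt,zt), pin-up tilt deg; comp = plunger in; -> TCP p,R"""
    t=np.radians(tilt); a=A+np.radians(yawoff); ax=np.array([np.cos(a)*np.cos(t),np.sin(a)*np.cos(t),np.sin(t)])
    X=-ax; Y=np.cross([0,0,-1.],X); Y/=np.linalg.norm(Y); Z=np.cross(X,Y); R=np.stack([X,Y,Z],1)
    g=bp(xt,yt,zt)+ax*(L-comp); return g+Z*.0187,R
def cur():
    s=r.sense(); return s["tcp_pos"],s["ee_rot"]
def rows(start,goals):
    p,R=start
    for q,S in goals:
        print("lin",np.round(R.T@(q-p),4).tolist(),"rot",np.round(Ro.from_matrix(R.T@S).as_rotvec(),4).tolist()); p,R=q,S
def show(L=.076,comp=0):
    p,R=cur(); g=p-R[:,2]*.0187; ax=-R[:,0]; t=g+ax*-(L-comp); d=t-C; n=g+ax*.064-C
    print("tip board",np.array([d@U,d@V,d[2]]),"pin board",np.array([n@U,n@V,n[2]]),"tilt",np.degrees(np.arcsin(ax[2])))
E
python3 -c "
from plan import *
rep();show()
rows(cur(),[pose(-.055,.110,17.2),pose(-.059,.075,17.2),pose(-.059,.0593,17.2)])"
```

```text
t 7.175 tcp [ 0.5332 -0.1526  0.1408] xang -84.06342268521394 tiltx(deg, +=tool x up) -13.740203732103376 ytilt 0.11173257104479498 F [-1.0116  0.2715 -0.7704] M [-0.5749  0.0708  0.0184] w 0.31100720226951895 j [ -7.3  22.7  -6.7 -14.8 -64.6  20.1]
grip [ 0.5337 -0.157   0.1589]
tip board [-0.0782  0.0005  0.1409] pin board [0.0578 0.0006 0.1741] tilt 13.740203732103376
lin [-0.0162, -0.0006, 0.0309] rot [0.0022, -0.0604, 0.0006]
lin [0.0142, 0.0, 0.0323] rot [0.0, 0.0, 0.0]
lin [0.0046, 0.0, 0.015] rot [0.0, 0.0, 0.0]
```

```bash
python3 -m crank '[{"linear":[-0.0162,-0.0006,0.0309],"delta_rot":[0.002,-0.0604,0],"gripper":0},{"linear":[0.0142,0,0.0323],"delta_rot":[0,0,0],"gripper":0},{"linear":[0,0,0],"delta_rot":[0,0,0],"gripper":0},{"linear":[0,0,0],"delta_rot":[0,0,0],"gripper":0}]'
python3 - <<'E'
from plan import *
from station import capture
import cv2
rep();show()
rows(cur(),[pose(-.059,.0593,17.2)])
c=capture("scene")["img"]; cv2.imwrite("pics/s3.png",cv2.resize(c[125:245,165:325],None,fx=5,fy=5,interpolation=cv2.INTER_CUBIC))
E
```

```text
time_s: 7.68
tcp_pos: [0.5334, -0.1342, 0.0814]
ee_rot: [[0.1, -0.995, -0.027], [-0.95, -0.104, 0.293], [-0.295, -0.003, -0.956]]
wrist_force: [0.8, 0.6, -1.1]
gripper_width: 0.313
t 7.675 tcp [ 0.5334 -0.1342  0.0814] xang -83.99537882985226 tiltx(deg, +=tool x up) -17.13756854391751 ytilt -0.18361215291436864 F [ 0.7814  0.5997 -1.0608] M [-0.7271 -0.028   0.0481] w 0.31278959903053144 j [ -7.6  26.9  -8.9 -19.4 -59.6  24.3]
grip [ 0.5339 -0.1397  0.0993]
tip board [-0.0598 -0.0016  0.0769] pin board [ 0.074  -0.0013  0.1182] tilt 17.13756854391751
lin [0.0044, 0.0015, 0.017] rot [-0.0028, -0.0011, 0.0017]
```

View pics/s3.png

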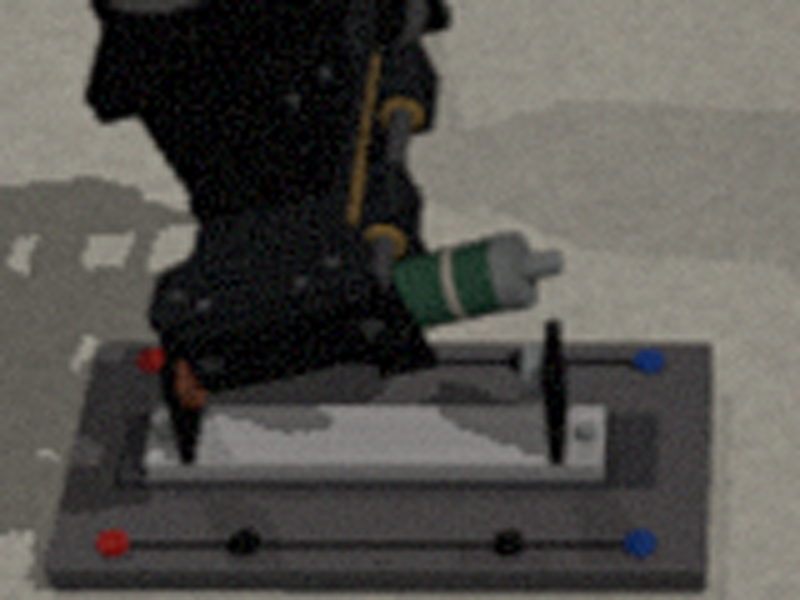

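```bash
python3 -m crank '[{"linear":[0.0022,0.001,0.0085],"delta_rot":[-0.0014,0,0],"gripper":0},{"linear":[0.0022,0.000,0.0085],"delta_rot":[0,0,0],"gripper":0},{"linear":[0,0,0],"delta_rot":[0,0,0],"gripper":0},{"linear":[0,0,0],"delta_rot":[0,0,0],"gripper":0}]'
python3 - <<'E'
from plan import *
rep();show()
rows(cur(),[pose(-.059,.0593,17.2),pose(-.069,.0593,17.2)])
E
```

```text
time_s: 8.22
tcp_pos: [0.5317, -0.1338, 0.0627]
ee_rot: [[0.098, -0.995, -0.03], [-0.95, -0.103, 0.294], [-0.296, -0.0, -0.955]]
wrist_force: [0.7, 0.2, -1.7]
gripper_width: 0.318
t 8.225 tcp [ 0.5317 -0.1338  0.0627] xang -84.09853635207045 tiltx(deg, +=tool x up) -17.204469228953528 ytilt -0.026285787608241698 F [ 0.7338  0.1845 -1.6741] M [-0.7686  0.0226 -0.0264] w 0.31836701818124535 j [ -7.6  28.2  -9.8 -19.9 -57.7  25.1]
grip [ 0.5323 -0.1393  0.0806]
tip board [-0.0592  0.0001  0.0581] pin board [0.0745 0.0001 0.0995] tilt 17.204469228953528
lin [-0.0005, -0.0001, -0.0011] rot [-0.0005, 0.0001, 0.0]
lin [0.0096, -0.0, -0.003] rot [0.0, 0.0, 0.0]
```

```bash
python3 -m crank '[{"linear":[0.0029,0,-0.0017],"delta_rot":[0,0,0],"gripper":0},{"linear":[0.0029,0,-0.0009],"delta_rot":[0,0,0],"gripper":0},{"linear":[0.0019,0,-0.0006],"delta_rot":[0,0,0],"gripper":0},{"linear":[0,0,0],"delta_rot":[0,0,0],"gripper":0},{"linear":[0,0,0],"delta_rot":[0,0,0],"gripper":0}]'
python3 - <<'E'
from plan import *
rep();show()
E
```

```text
time_s: 8.85
tcp_pos: [0.5325, -0.1419, 0.0636]
ee_rot: [[0.098, -0.995, -0.03], [-0.95, -0.103, 0.294], [-0.296, -0.001, -0.955]]
wrist_force: [-0.6, 0.4, -0.9]
gripper_width: 0.313
t 8.85 tcp [ 0.5325 -0.1419  0.0636] xang -84.10051282429734 tiltx(deg, +=tool x up) -17.214759297575423 ytilt -0.03262633424870351 F [-0.5933  0.3797 -0.9142] M [-0.7324  0.0118 -0.0422] w 0.31277498863316316 j [ -8.4  28.5  -9.3 -19.7 -58.2  25.7]
grip [ 0.5331 -0.1474  0.0814]
tip board [-0.0674  0.0002  0.0589] pin board [0.0663 0.0002 0.1004] tilt 17.214759297575423
```

```bash
for i in 1; do python3 -m crank '[{"linear":[0.001,0,-0.0003],"delta_rot":[0,0,0],"gripper":0},{"linear":[0.001,0,-0.0003],"delta_rot":[0,0,0],"gripper":0},{"linear":[0,0,0],"delta_rot":[0,0,0],"gripper":0}]'; done; python3 -c "
from plan import *
show()"
python3 -m crank '[{"linear":[0.001,0,-0.0003],"delta_rot":[0,0,0],"gripper":0},{"linear":[0.001,0,-0.0003],"delta_rot":[0,0,0],"gripper":0},{"linear":[0,0,0],"delta_rot":[0,0,0],"gripper":0}]'; python3 -c "
from plan import *
show()"
```

```text
time_s: 9.22
tcp_pos: [0.5328, -0.1441, 0.0635]
ee_rot: [[0.098, -0.995, -0.03], [-0.95, -0.103, 0.294], [-0.296, -0.001, -0.955]]
wrist_force: [0.3, -0.4, -1.4]
gripper_width: 0.313
tip board [-0.0695  0.0002  0.0589] pin board [0.0642 0.0002 0.1003] tilt 17.210810159775228
time_s: 9.6
tcp_pos: [0.5329, -0.1455, 0.0635]
ee_rot: [[0.098, -0.995, -0.03], [-0.95, -0.103, 0.295], [-0.297, -0.0, -0.955]]
wrist_force: [1.0, 3.4, -0.7]
gripper_width: 0.314
tip board [-0.0709  0.0002  0.0588] pin board [0.0628 0.0002 0.1004] tilt 17.27545614562246
```

```bash
python3 -m crank '[{"linear":[0.0015,0,0],"delta_rot":[0,0,0],"gripper":0},{"linear":[0.0015,0,0],"delta_rot":[0,0,0],"gripper":0},{"linear":[0.0015,0,0],"delta_rot":[0,0,0],"gripper":0},{"linear":[0,0,0],"delta_rot":[0,0,0],"gripper":0},{"linear":[0,0,0],"delta_rot":[0,0,0],"gripper":0}]'
python3 - <<'E'
from plan import *
from station import capture
import cv2
rep();show()
for k in(0,1,2):
  x=-.0711-.0
rows(cur(),[pose(-.071,.0588,12,comp=.006)])
c=capture("scene")["img"]; cv2.imwrite("pics/s4.png",cv2.resize(c[125:245,165:325],None,fx=5,fy=5,interpolation=cv2.INTER_CUBIC))
E
```

```text
time_s: 10.22
tcp_pos: [0.5333, -0.15, 0.0621]
ee_rot: [[0.098, -0.995, -0.03], [-0.95, -0.103, 0.295], [-0.297, -0.0, -0.955]]
wrist_force: [0.0, 5.2, -0.7]
gripper_width: 0.312
t 10.225 tcp [ 0.5333 -0.15    0.0621] xang -84.10187262581192 tiltx(deg, +=tool x up) -17.256422123903455 ytilt -0.01419614293070231 F [ 0.0025  5.2231 -0.7123] M [ 0.7968  0.0918 -0.0271] w 0.31224982516293764 j [ -9.2  28.9  -8.8 -19.6 -58.5  26.3]
grip [ 0.5338 -0.1555  0.08  ]
tip board [-0.0754  0.0003  0.0575] pin board [0.0583 0.0002 0.099 ] tilt 17.256422123903455
lin [0.0034, -0.0002, 0.0064] rot [-0.0003, 0.0917, -0.0]
```

View pics/s4.png

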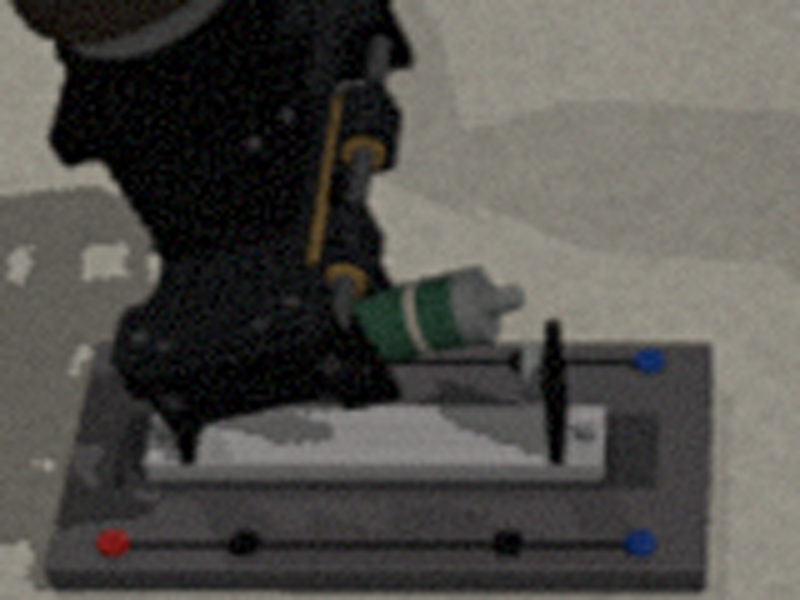

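```bash
python3 - <<'E'
from plan import *
p,R=cur(); g=p-R[:,2]*.0187
print((proj("scene",g-.064*R[:,0])-[165,125]+.5)*5-.5)
E
python3 -m crank '[{"linear":[0.0017,0,0.0032],"delta_rot":[0,0.046,0],"gripper":0},{"linear":[0.0017,0,0.0032],"delta_rot":[0,0.046,0],"gripper":0},{"linear":[0.0015,0,0],"delta_rot":[0,0,0],"gripper":0},{"linear":[0.0015,0,0],"delta_rot":[0,0,0],"gripper":0},{"linear":[0,0,0],"delta_rot":[0,0,0],"gripper":0},{"linear":[0,0,0],"delta_rot":[0,0,0],"gripper":0}]'
python3 - <<'E'
from plan import *
rep();show();show(comp=.009)
E
```

```text
[520.5665 295.5984]
time_s: 11.02
tcp_pos: [0.5336, -0.1539, 0.0544]
ee_rot: [[0.1, -0.995, -0.021], [-0.973, -0.103, 0.207], [-0.208, -0.0, -0.978]]
wrist_force: [-0.0, 7.1, 0.1]
gripper_width: 0.309
t 11.025 tcp [ 0.5336 -0.1539  0.0544] xang -84.10314354555366 tiltx(deg, +=tool x up) -12.02139096078685 ytilt -8.25203710581333e-05 F [-0.0436  7.1409  0.052 ] M [1.5649 0.1723 0.0284] w 0.3089175157344402 j [ -6.5  28.2 -12.3 -14.7 -53.1  21.7]
grip [ 0.534  -0.1578  0.0727]
tip board [-0.0795  0.0003  0.0568] pin board [0.0574 0.0003 0.086 ] tilt 12.02139096078685
tip board [-0.0707  0.0003  0.0587] pin board [0.0574 0.0003 0.086 ] tilt 12.02139096078685
```

```bash
python3 -m crank '[{"linear":[0.0014,0,0],"delta_rot":[0,0,0],"gripper":0},{"linear":[0.0014,0,0],"delta_rot":[0,0,0],"gripper":0},{"linear":[0.0014,0,0],"delta_rot":[0,0,0],"gripper":0},{"linear":[0,0,0],"delta_rot":[0,0,0],"gripper":0},{"linear":[0,0,0],"delta_rot":[0,0,0],"gripper":0}]'
python3 - <<'E'
from plan import *
rep();show();show(comp=.0135)
rows(cur(),[pose(-.0717,.0586,8,comp=.0135),pose(-.0717,.0583,4,comp=.014),pose(-.0717,.058,0.5,comp=.014)])
E
```

```text
time_s: 11.65
tcp_pos: [0.534, -0.1575, 0.0535]
ee_rot: [[0.1, -0.995, -0.022], [-0.973, -0.103, 0.208], [-0.209, 0.0, -0.978]]
wrist_force: [-0.2, 8.7, -0.0]
gripper_width: 0.307
t 11.65 tcp [ 0.534  -0.1575  0.0535] xang -84.11384322509328 tiltx(deg, +=tool x up) -12.07230544607117 ytilt 0.013069537899701184 F [-0.1739  8.6947 -0.0004] M [2.0092 0.1675 0.0303] w 0.30656903146698966 j [ -6.9  28.4 -12.  -14.7 -53.2  22. ]
grip [ 0.5344 -0.1613  0.0718]
tip board [-0.0831  0.0004  0.0559] pin board [0.0538 0.0003 0.0852] tilt 12.07230544607117
tip board [-0.0699  0.0004  0.0587] pin board [0.0538 0.0003 0.0852] tilt 12.07230544607117
lin [0.0033, -0.0003, 0.0041] rot [0.0002, 0.0711, -0.0002]
lin [0.002, 0.0, 0.0046] rot [-0.0, 0.0698, -0.0]
lin [0.0013, -0.0, 0.004] rot [-0.0, 0.0611, 0.0]
```

```bash
python3 -m crank '[{"linear":[0.0017,-0.0001,0.002],"delta_rot":[0,0.0355,0],"gripper":0},{"linear":[0.0016,-0.0001,0.0021],"delta_rot":[0,0.0356,0],"gripper":0},{"linear":[0,0,0],"delta_rot":[0,0,0],"gripper":0},{"linear":[0,0,0],"delta_rot":[0,0,0],"gripper":0}]'
python3 - <<'E'
from plan import *
from station import capture
import cv2
rep();show();show(comp=.0135)
rows(cur(),[pose(-.0717,.0583,4,comp=.014),pose(-.0717,.058,0.5,comp=.014)])
c=capture("scene")["img"]; cv2.imwrite("pics/s5.png",cv2.resize(c[155:235,215:315],None,fx=8,fy=7,interpolation=cv2.INTER_CUBIC))
p,R=cur(); g=p-R[:,2]*.0187
print((proj("scene",g-.064*R[:,0])-[215,155]+.5)*[8,7]-.5)
E
```

```text
time_s: 12.15
tcp_pos: [0.5342, -0.1596, 0.0487]
ee_rot: [[0.102, -0.995, -0.015], [-0.985, -0.103, 0.138], [-0.139, 0.001, -0.99]]
wrist_force: [-0.7, 10.7, -1.4]
gripper_width: 0.309
t 12.15 tcp [ 0.5342 -0.1596  0.0487] xang -84.10027207585179 tiltx(deg, +=tool x up) -7.997376377580227 ytilt 0.03774345489065556 F [-0.6628 10.6586 -1.384 ] M [2.383  0.2934 0.0125] w 0.3091981864468636 j [ -4.7  27.8 -15.  -10.4 -49.2  17.6]
grip [ 0.5345 -0.1622  0.0672]
tip board [-0.0849  0.0003  0.0566] pin board [0.0538 0.0003 0.0761] tilt 7.997376377580227
tip board [-0.0715  0.0003  0.0585] pin board [0.0538 0.0003 0.0761] tilt 7.997376377580227
lin [0.0022, -0.0003, 0.0044] rot [0.0007, 0.0698, 0.0]
lin [0.0013, -0.0, 0.004] rot [-0.0, 0.0611, 0.0]
[421.7234 265.5668]
```

View pics/s5.png

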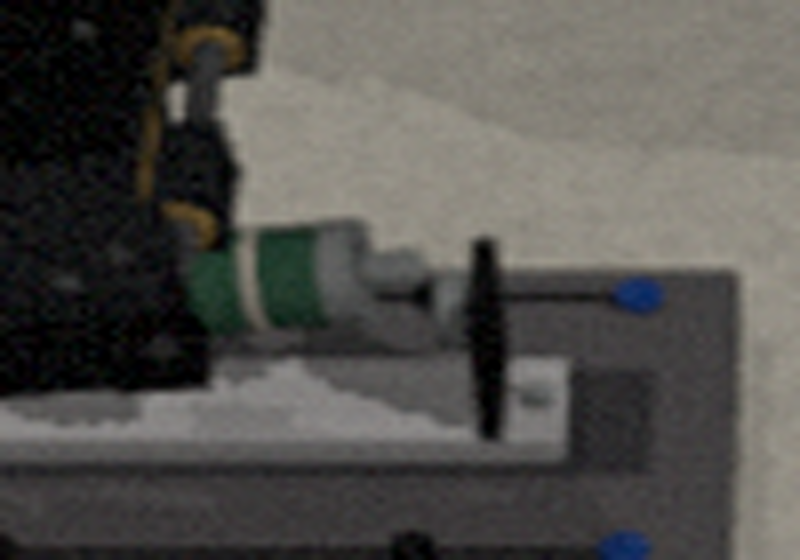

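```bash
python3 - <<'E'
from plan import *
for m in(.0550,.056,.057,.058):
  P=[bp(m,11.5e-3*np.cos(a),.06+11.5e-3*np.sin(a)) for a in np.linspace(0,6.28,60)]
  q=np.array([(proj("scene",p)-[215,155]+.5)*[8,7]-.5 for p in P]); print(m,"rim xmin",q[:,0].min(),"ymin",q[:,1].min(),"x at top",q[q[:,1].argmin()])
p,R=cur(); g=p-R[:,2]*.0187; t=g-.064*R[:,0]
q=np.array([(proj("scene",t+.005*(np.cos(a)*R[:,1]+np.sin(a)*R[:,2]))-[215,155]+.5)*[8,7]-.5 for a in np.linspace(0,6.28,60)]); print("pin face",q.min(0),q.max(0))
E
python3 - <<'E'
import cv2
c=cv2.imread("pics/scene0.png"); cv2.imwrite("pics/c2.png",cv2.resize(c[155:235,215:315],None,fx=8,fy=7,interpolation=cv2.INTER_CUBIC)[150:350,350:600].repeat(3,0).repeat(3,1))
E
```

```text
0.055 rim xmin 427.5513931749315 ymin 265.64398274831757 x at top [432.4401 265.644 ]
0.056 rim xmin 431.8311766871011 ymin 265.6414025514407 x at top [436.6745 265.6414]
0.057 rim xmin 436.11100153680127 ymin 265.63882232990716 x at top [440.909  265.6388]
0.058 rim xmin 440.3908677246304 ymin 265.6362420837156 x at top [445.1435 265.6362]
pin face [416.7526 246.8501] [426.6549 284.2692]
```

View pics/c2.png

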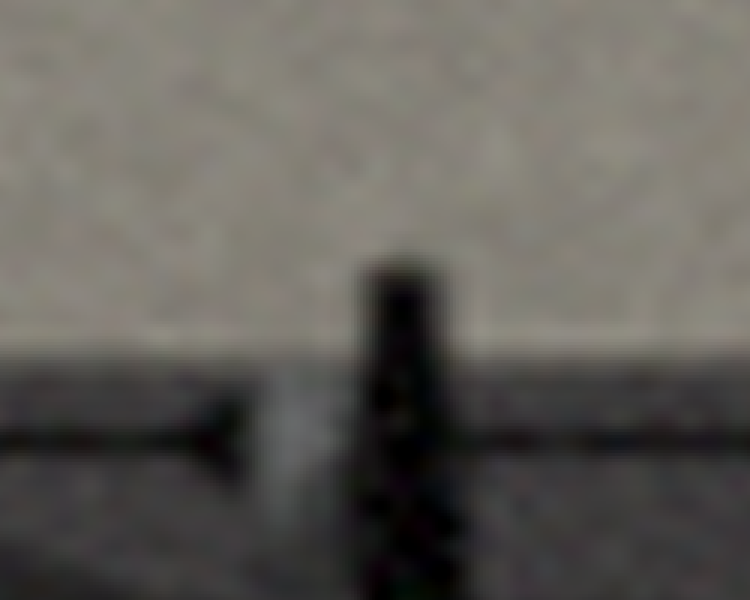

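```bash
python3 -m crank '[{"linear":[0.0011,-0.0002,0.0022],"delta_rot":[0,0.035,0],"gripper":0},{"linear":[0.0011,-0.0001,0.0022],"delta_rot":[0,0.035,0],"gripper":0},{"linear":[0,0,0],"delta_rot":[0,0,0],"gripper":0},{"linear":[0,0,0],"delta_rot":[0,0,0],"gripper":0}]'
python3 - <<'E'
from plan import *
rep();show();show(comp=.014)
rows(cur(),[pose(-.0717,.058,0.5,comp=.014)])
E
```

```text
time_s: 12.7
tcp_pos: [0.5345, -0.1614, 0.0439]
ee_rot: [[0.102, -0.995, -0.008], [-0.992, -0.103, 0.069], [-0.069, 0.001, -0.998]]
wrist_force: [-1.3, 9.4, -1.1]
gripper_width: 0.312
t 12.7 tcp [ 0.5345 -0.1614  0.0439] xang -84.10616136235431 tiltx(deg, +=tool x up) -3.9693988646147553 ytilt 0.05331115637805734 F [-1.2517  9.3709 -1.052 ] M [ 2.6971  0.4886 -0.0494] w 0.3119201795897385 j [ -2.5  27.4 -18.2  -5.5 -45.1  12.3]
grip [ 0.5346 -0.1626  0.0626]
tip board [-0.0859  0.0002  0.0573] pin board [0.0538 0.0002 0.067 ] tilt 3.9693988646147553
tip board [-0.0719  0.0002  0.0583] pin board [0.0538 0.0002 0.067 ] tilt 3.9693988646147553
lin [0.001, -0.0002, 0.004] rot [0.0009, 0.0606, -0.0001]
```

```bash
python3 -m crank '[{"linear":[0.0005,-0.0001,0.002],"delta_rot":[0,0.0303,0],"gripper":0},{"linear":[0.0005,-0.0001,0.002],"delta_rot":[0,0.0303,0],"gripper":0},{"linear":[0,0,0],"delta_rot":[0,0,0],"gripper":0},{"linear":[0,0,0],"delta_rot":[0,0,0],"gripper":0}]'
python3 - <<'E'
from plan import *
from station import capture
import cv2
rep();show();show(comp=.014)
rows(cur(),[pose(-.0717,.058,0.5,comp=.014),pose(-.0717,.058,0.5,comp=.004)])
c=capture("scene")["img"]; cv2.imwrite("pics/s6.png",cv2.resize(c[155:235,215:315],None,fx=8,fy=7,interpolation=cv2.INTER_CUBIC))
c=capture("top")["img"]; cv2.imwrite("pics/t6.png",cv2.resize(c[225:335,350:510],None,fx=5,fy=5,interpolation=cv2.INTER_CUBIC))
E
```

```text
time_s: 13.2
tcp_pos: [0.5347, -0.1624, 0.0398]
ee_rot: [[0.103, -0.995, -0.002], [-0.995, -0.103, 0.008], [-0.008, 0.001, -1.0]]
wrist_force: [-1.0, 9.1, 0.6]
gripper_width: 0.312
t 13.2 tcp [ 0.5347 -0.1624  0.0398] xang -84.10721903814043 tiltx(deg, +=tool x up) -0.47265711330856724 ytilt 0.05118582424869508 F [-0.9734  9.0988  0.5811] M [ 2.8022  0.6321 -0.0714] w 0.31193502613210444 j [ -0.5  27.2 -21.2  -0.7 -41.7   7. ]
grip [ 0.5348 -0.1625  0.0585]
tip board [-0.0859  0.0001  0.0579] pin board [0.054  0.0001 0.0591] tilt 0.47265711330856724
tip board [-0.0719  0.0001  0.058 ] pin board [0.054  0.0001 0.0591] tilt 0.47265711330856724
lin [-0.0003, -0.0001, -0.0] rot [0.0009, -0.0005, -0.0001]
lin [-0.01, 0.0, -0.0] rot [0.0, 0.0, 0.0]
```

View pics/s6.png

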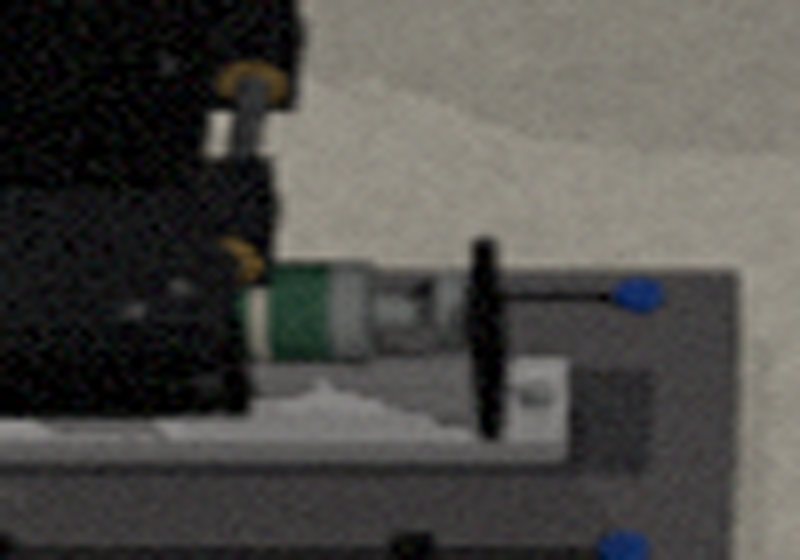

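View pics/t6.png

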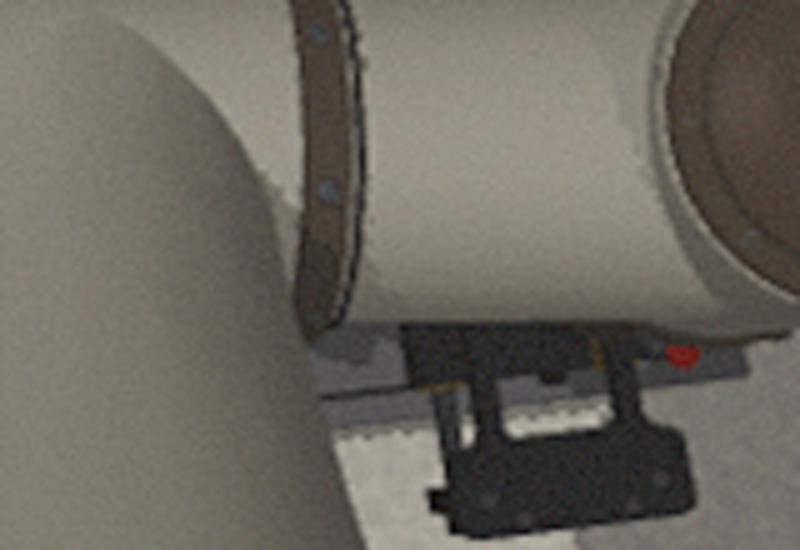

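```bash
python3 -m crank '[{"linear":[-0.001,0,0],"delta_rot":[0,0,0],"gripper":0},{"linear":[-0.001,0,0],"delta_rot":[0,0,0],"gripper":0},{"linear":[-0.001,0,0],"delta_rot":[0,0,0],"gripper":0},{"linear":[-0.001,0,0],"delta_rot":[0,0,0],"gripper":0},{"linear":[-0.001,0,0],"delta_rot":[0,0,0],"gripper":0},{"linear":[0,0,0],"delta_rot":[0,0,0],"gripper":0}]'
python3 - <<'E'
from plan import *
rep();show()
E
```

```text
time_s: 14.05
tcp_pos: [0.5344, -0.158, 0.04]
ee_rot: [[0.102, -0.995, -0.001], [-0.995, -0.102, 0.008], [-0.008, 0.001, -1.0]]
wrist_force: [-2.5, 7.5, -1.0]
gripper_width: 0.312
t 14.05 tcp [ 0.5344 -0.158   0.04  ] xang -84.12466852055343 tiltx(deg, +=tool x up) -0.4405523863832575 ytilt 0.032667289296976404 F [-2.4853  7.5203 -1.0059] M [ 2.1565  0.6272 -0.0742] w 0.31185878277848605 j [ -0.1  27.1 -21.5  -0.7 -41.6   6.4]
grip [ 0.5344 -0.1581  0.0587]
tip board [-0.0815  0.      0.0581] pin board [ 0.0585 -0.0001  0.0592] tilt 0.4405523863832575
```

```bash
python3 -m crank '[{"linear":[-0.001,0,0],"delta_rot":[0,0,0],"gripper":0},{"linear":[-0.001,0,0],"delta_rot":[0,0,0],"gripper":0},{"linear":[-0.001,0,0],"delta_rot":[0,0,0],"gripper":0},{"linear":[0,0,0],"delta_rot":[0,0,0],"gripper":0}]'
python3 - <<'E'
from plan import *
from station import capture
import cv2
rep();show()
c=capture("scene")["img"]; cv2.imwrite("pics/s7.png",cv2.resize(c[155:235,215:315],None,fx=8,fy=7,interpolation=cv2.INTER_CUBIC))
E
```

```text
time_s: 14.55
tcp_pos: [0.5341, -0.1553, 0.04]
ee_rot: [[0.102, -0.995, -0.001], [-0.995, -0.102, 0.007], [-0.007, 0.0, -1.0]]
wrist_force: [-1.6, 6.4, -1.0]
gripper_width: 0.311
t 14.55 tcp [ 0.5341 -0.1553  0.04  ] xang -84.11963010392905 tiltx(deg, +=tool x up) -0.4187760782086848 ytilt 0.02685611887173268 F [-1.5863  6.4466 -1.0428] M [ 1.7431  0.5853 -0.0727] w 0.31073836170001223 j [  0.2  27.  -21.6  -0.6 -41.5   6.1]
grip [ 0.5341 -0.1554  0.0587]
tip board [-0.0788 -0.      0.0582] pin board [ 0.0612 -0.0001  0.0592] tilt 0.4187760782086848
```

View pics/s7.png

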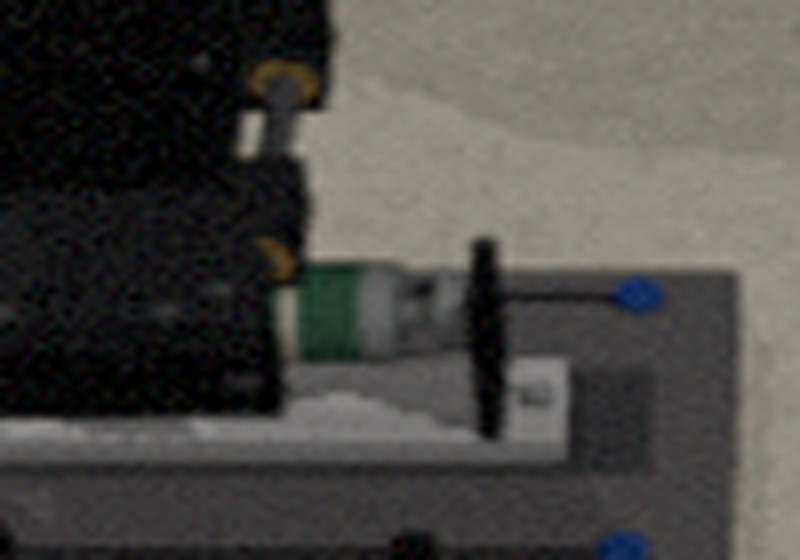

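The pin is entering the steel cup (~(435,310)), with no gap or jam visible, and the spring force is falling as expected.

```bash
python3 -m crank '[{"linear":[-0.0008,0,0],"delta_rot":[0,0,0],"gripper":0},{"linear":[-0.0007,0,0],"delta_rot":[0,0,0],"gripper":0},{"linear":[-0.0007,0,0],"delta_rot":[0,0,0],"gripper":0},{"linear":[0,0,0],"delta_rot":[0,0,0],"gripper":0}]'
python3 - <<'E'
from plan import *
rep();show()
E
python3 -m crank '[{"linear":[-0.0005,0,0],"delta_rot":[0,0,0],"gripper":0},{"linear":[-0.0004,0,0],"delta_rot":[0,0,0],"gripper":0},{"linear":[0,0,0],"delta_rot":[0,0,0],"gripper":0}]'
python3 - <<'E'
from plan import *
rep();show()
E
```

```text
time_s: 15.1
tcp_pos: [0.5339, -0.1534, 0.0401]
ee_rot: [[0.102, -0.995, -0.001], [-0.995, -0.102, 0.007], [-0.007, 0.0, -1.0]]
wrist_force: [-1.5, 4.4, -0.9]
gripper_width: 0.31
t 15.1 tcp [ 0.5339 -0.1534  0.0401] xang -84.12443598505908 tiltx(deg, +=tool x up) -0.40234979145466737 ytilt 0.02290993701342268 F [-1.4706  4.3786 -0.9329] M [ 1.5442  0.5745 -0.1001] w 0.3099827737811616 j [  0.5  26.9 -21.7  -0.6 -41.4   5.9]
grip [ 0.534  -0.1535  0.0588]
tip board [-0.0769 -0.      0.0583] pin board [ 0.0631 -0.0001  0.0593] tilt 0.40234979145466737
time_s: 15.48
tcp_pos: [0.5339, -0.1526, 0.0401]
ee_rot: [[0.102, -0.995, -0.001], [-0.995, -0.102, 0.007], [-0.007, 0.0, -1.0]]
wrist_force: [-0.9, 6.0, -0.2]
gripper_width: 0.313
t 15.475 tcp [ 0.5339 -0.1526  0.0401] xang -84.12505155536428 tiltx(deg, +=tool x up) -0.39649017962026517 ytilt 0.019019084071610355 F [-0.9334  6.0104 -0.1595] M [ 1.3426  0.5926 -0.0397] w 0.3131983187008619 j [  0.6  26.9 -21.8  -0.6 -41.4   5.8]
grip [ 0.5339 -0.1527  0.0588]
tip board [-0.0761 -0.0001  0.0583] pin board [ 0.0639 -0.0001  0.0593] tilt 0.39649017962026517
```

```bash
python3 -m crank '[{"linear":[-0.0005,0,0],"delta_rot":[0,0,0],"gripper":0},{"linear":[-0.0004,0,0],"delta_rot":[0,0,0],"gripper":0},{"linear":[0,0,0],"delta_rot":[0,0,0],"gripper":0}]'
python3 - <<'E'
from plan import *
rep();show()
E
python3 -m crank '[{"linear":[-0.0003,0,0.0005],"delta_rot":[0,0,0],"gripper":0},{"linear":[-0.0003,0,0.0005],"delta_rot":[0,0,0],"gripper":0},{"linear":[0,0,0],"delta_rot":[0,0,0],"gripper":0}]'
python3 - <<'E'
from plan import *
rep();show()
E
```

```text
time_s: 15.85
tcp_pos: [0.5339, -0.1521, 0.0402]
ee_rot: [[0.102, -0.995, -0.001], [-0.995, -0.102, 0.006], [-0.007, 0.0, -1.0]]
wrist_force: [-2.0, 2.5, -1.5]
gripper_width: 0.31
t 15.85 tcp [ 0.5339 -0.1521  0.0402] xang -84.11899146622308 tiltx(deg, +=tool x up) -0.37358332446067555 ytilt 0.015456546562602301 F [-1.9774  2.5139 -1.5012] M [ 0.5842  0.5933 -0.0997] w 0.30973865790072475 j [  0.6  26.9 -21.8  -0.6 -41.4   5.7]
grip [ 0.5339 -0.1522  0.0589]
tip board [-0.0756 -0.0001  0.0584] pin board [ 0.0644 -0.0002  0.0593] tilt 0.37358332446067555
time_s: 16.23
tcp_pos: [0.534, -0.1519, 0.0399]
ee_rot: [[0.103, -0.995, -0.0], [-0.995, -0.103, 0.006], [-0.006, -0.0, -1.0]]
wrist_force: [-3.7, -2.5, 3.6]
gripper_width: 0.311
t 16.225 tcp [ 0.534  -0.1519  0.0399] xang -84.09460191609212 tiltx(deg, +=tool x up) -0.33566961177111676 ytilt -0.012248204431116643 F [-3.7481 -2.4865  3.553 ] M [-0.7057  1.2047 -0.041 ] w 0.3113491267442881 j [  0.7  26.9 -21.9  -0.5 -41.3   5.6]
grip [ 0.534  -0.152   0.0586]
tip board [-0.0754 -0.0003  0.0581] pin board [ 0.0646 -0.0003  0.059 ] tilt 0.33566961177111676
```

```bash
python3 -m crank '[{"linear":[0.0003,0.0004,-0.0004],"delta_rot":[0,0,0],"gripper":0},{"linear":[0.0001,0.0003,-0.0002],"delta_rot":[0,0,0],"gripper":0},{"linear":[0,0,0],"delta_rot":[0,0,0],"gripper":0}]'
python3 - <<'E'
from plan import *
from station import capture
import cv2
rep();show()
c=capture("scene")["img"]; cv2.imwrite("pics/s8.png",cv2.resize(c[155:235,215:315],None,fx=8,fy=7,interpolation=cv2.INTER_CUBIC))
E
```

```text
time_s: 16.6
tcp_pos: [0.534, -0.1519, 0.04]
ee_rot: [[0.103, -0.995, 0.001], [-0.995, -0.103, 0.006], [-0.006, -0.001, -1.0]]
wrist_force: [-1.2, -5.1, 0.6]
gripper_width: 0.307
t 16.6 tcp [ 0.534  -0.1519  0.04  ] xang -84.09399244159934 tiltx(deg, +=tool x up) -0.35983769901201546 ytilt -0.07895534325539695 F [-1.1552 -5.0792  0.6222] M [-1.0496  0.5577 -0.1057] w 0.3070917559120606 j [  0.6  26.8 -21.9  -0.6 -41.2   5.7]
grip [ 0.534  -0.152   0.0587]
tip board [-0.0754 -0.0002  0.0582] pin board [ 0.0646 -0.0002  0.0591] tilt 0.35983769901201546
```

View pics/s8.png

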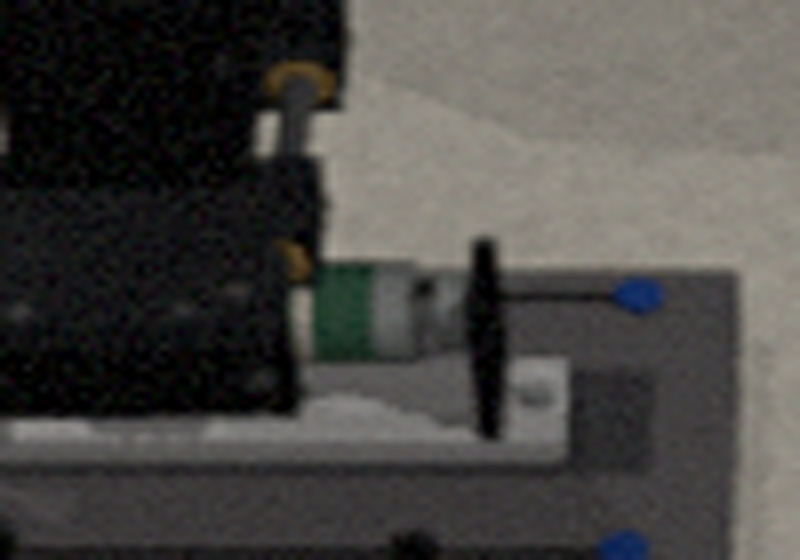

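```bash
python3 -m crank '[{"linear":[0.0006,0,0],"delta_rot":[0,0,0],"gripper":0},{"linear":[0,0,0],"delta_rot":[0,0,0],"gripper":0},{"linear":[0,0,0],"delta_rot":[0,0,0],"gripper":0}]'
python3 - <<'E'
from plan import *
rep();show()
E
```

```text
time_s: 17.02
tcp_pos: [0.5339, -0.1519, 0.04]
ee_rot: [[0.103, -0.995, 0.001], [-0.995, -0.103, 0.007], [-0.007, -0.001, -1.0]]
wrist_force: [-0.5, -0.8, 0.1]
gripper_width: 0.309
t 17.025 tcp [ 0.5339 -0.1519  0.04  ] xang -84.09456950169691 tiltx(deg, +=tool x up) -0.39180700017270065 ytilt -0.07197212053451883 F [-0.4667 -0.8101  0.1224] M [-0.1236  0.3369 -0.0752] w 0.30861231383628646 j [  0.6  26.9 -21.9  -0.6 -41.2   5.7]
grip [ 0.5339 -0.1521  0.0587]
tip board [-0.0755 -0.0002  0.0582] pin board [ 0.0645 -0.0002  0.0591] tilt 0.39180700017270065
```

```bash
python3 -m crank '[{"linear":[0,0,0],"delta_rot":[0,0,0],"gripper":33},{"linear":[0,0,0],"delta_rot":[0,0,0],"gripper":36},{"linear":[0,0,0],"delta_rot":[0,0,0],"gripper":42},{"linear":[0,0,0],"delta_rot":[0,0,0],"gripper":50},{"linear":[0,0,0],"delta_rot":[0,0,0],"gripper":60},{"linear":[0,0,0],"delta_rot":[0,0,0],"gripper":60},{"linear":[0,0,0],"delta_rot":[0,0,0],"gripper":60}]'
python3 - <<'E'
from plan import *
from station import capture
import cv2
rep()
c=capture("scene")["img"]; cv2.imwrite("pics/s9.png",cv2.resize(c[125:245,165:325],None,fx=5,fy=5,interpolation=cv2.INTER_CUBIC))
E
```

```text
time_s: 17.9
tcp_pos: [0.5336, -0.1522, 0.04]
ee_rot: [[0.103, -0.995, -0.0], [-0.995, -0.103, 0.007], [-0.007, -0.001, -1.0]]
wrist_force: [-0.3, -0.6, 0.5]
gripper_width: 0.589
t 17.9 tcp [ 0.5336 -0.1522  0.04  ] xang -84.10816439215506 tiltx(deg, +=tool x up) -0.3834842878504589 ytilt -0.038776084508485076 F [-0.268  -0.5808  0.5202] M [-0.0015  0.1398  0.0099] w 0.5885296739832268 j [  0.6  26.8 -21.9  -0.6 -41.3   5.7]
grip [ 0.5336 -0.1524  0.0587]
```

View pics/s9.png

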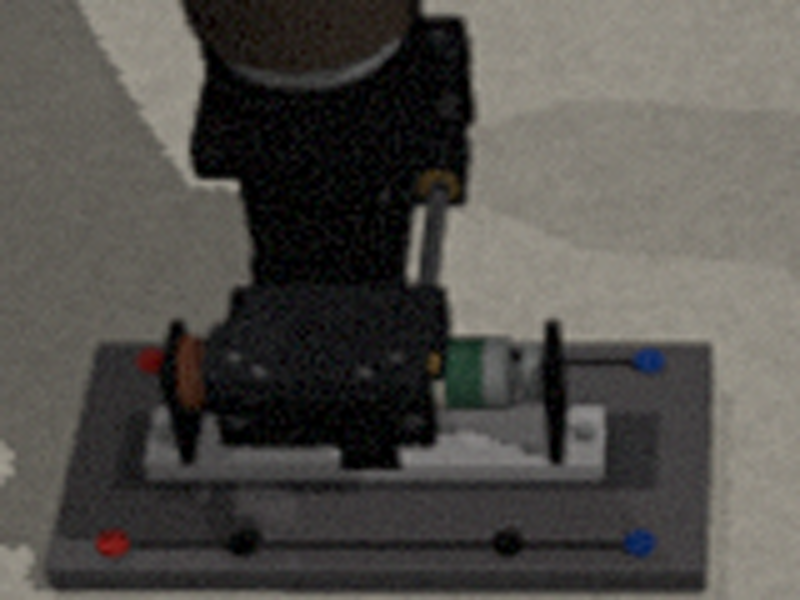

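The resistor sits between the cups with the fingers open around it, the pin in the steel cup at about (530,365) in the crop. Retreating straight up.

```bash
python3 -m crank '[{"linear":[0,0,-0.01],"delta_rot":[0,0,0],"gripper":65},{"linear":[0,0,-0.02],"delta_rot":[0,0,0],"gripper":70},{"linear":[0,0,-0.04],"delta_rot":[0,0,0],"gripper":70},{"linear":[0,0,-0.05],"delta_rot":[0,0,0],"gripper":70},{"linear":[0,0.05,-0.02],"delta_rot":[0,0,0],"gripper":70},{"linear":[0,0.055,0],"delta_rot":[0,0,0],"gripper":70},{"linear":[0,0,0],"delta_rot":[0,0,0],"gripper":70},{"linear":[0,0,0],"delta_rot":[0,0,0],"gripper":70}]'
python3 - <<'E'
from plan import *
from station import capture
import cv2
rep()
c=capture("scene")["img"]; cv2.imwrite("pics/s10.png",cv2.resize(c[165:255,165:325],None,fx=5,fy=5,interpolation=cv2.INTER_CUBIC)); cv2.imwrite("pics/s10f.png",c)
c=capture("top")["img"]; cv2.imwrite("pics/t10.png",cv2.resize(c[225:335,350:510],None,fx=5,fy=5,interpolation=cv2.INTER_CUBIC))
E
```

```text
time_s: 18.95
tcp_pos: [0.43, -0.1641, 0.181]
ee_rot: [[0.103, -0.995, 0.002], [-0.995, -0.103, 0.006], [-0.006, -0.003, -1.0]]
wrist_force: [0.4, 0.2, 0.5]
gripper_width: 0.699
t 18.95 tcp [ 0.43   -0.1641  0.181 ] xang -84.09505462068662 tiltx(deg, +=tool x up) -0.3421816249431515 ytilt -0.1761790171419889 F [0.4338 0.1612 0.4705] M [-0.0052  0.0591  0.0261] w 0.6989387025097764 j [ -0.8   8.1 -25.2  -0.4 -56.6   7. ]
grip [ 0.4299 -0.1642  0.1997]
```

View pics/s10.png

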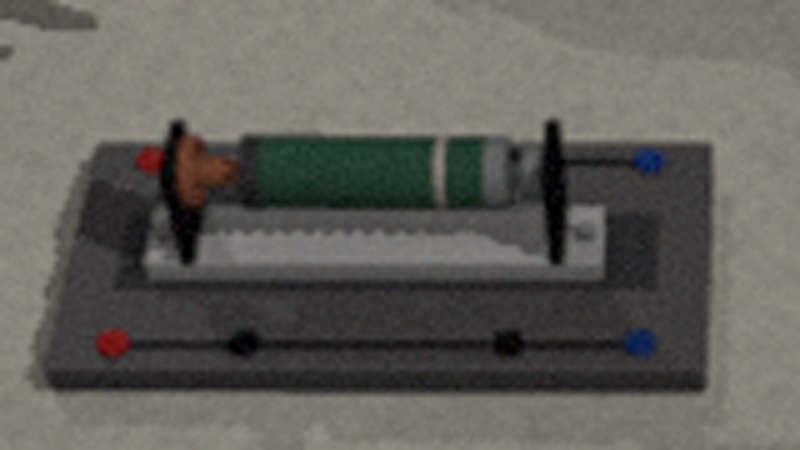

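View pics/t10.png

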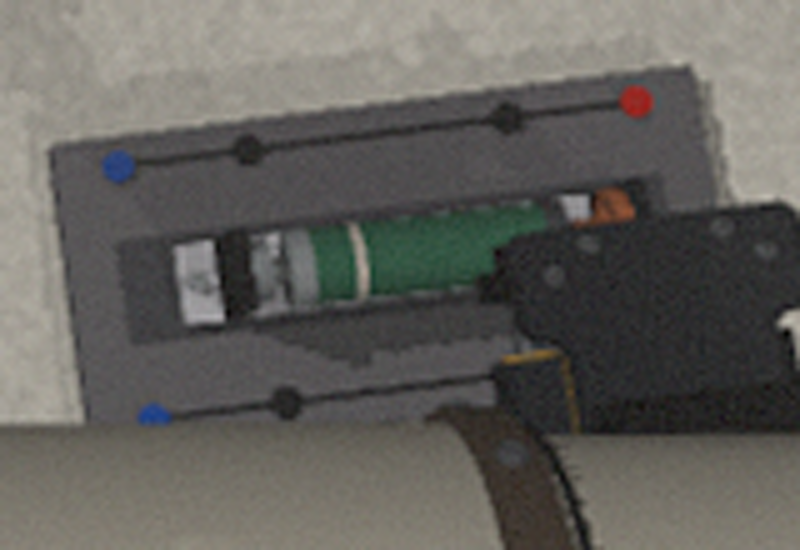

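View pics/s10f.png

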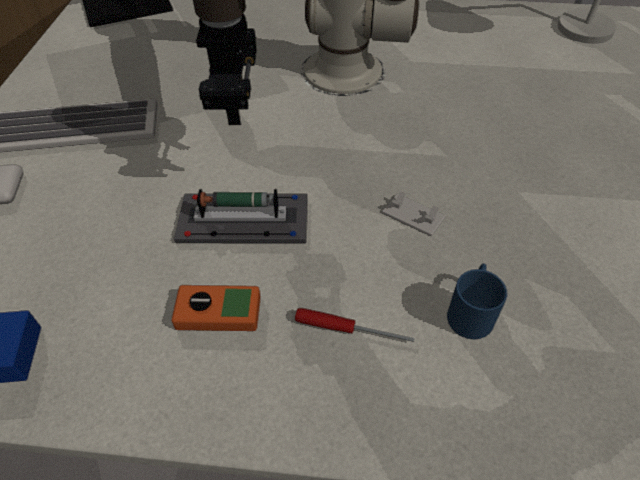

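```bash
python3 - <<'E'
from plan import *
import cv2
f=lambda P:(proj("scene",P)-[165,165]+.5)*5-.5
for z in(.0565,.058,.0595):
  for xc in(.0003,):
    o=[]
    for x in(-.040,.03):
      q=np.array([f(bp(xc+x,.014*np.cos(a),z+.014*np.sin(a))) for a in np.linspace(0,6.28,90)]); o+=[q[:,1].min().round(1),q[:,1].max().round(1)]
    q=np.array([f(bp(xc+.05,.014*np.cos(a),z+.014*np.sin(a))) for a in np.linspace(0,6.28,90)])
    print(z,"rows top/bot at plunger side, pin side",o,"cap right max x",q[:,0].max())
c=cv2.imread("pics/s10f.png").astype(int)
for X in (218,222,228,240,250,258):
  print(X,[tuple(c[y,X]) and int(c[y,X,1]) for y in range(186,212)])
E
python3 -c "
import cv2
c=cv2.imread('pics/s10f.png')
cv2.imwrite('pics/c10.png',cv2.resize(c[183:217,192:285],None,fx=8,fy=8,interpolation=cv2.INTER_CUBIC))"
```

```text
0.0565 rows top/bot at plunger side, pin side [np.float64(139.6), np.float64(213.7), np.float64(139.5), np.float64(213.6)] cap right max x 512.5713123918949
0.058 rows top/bot at plunger side, pin side [np.float64(136.9), np.float64(211.0), np.float64(136.7), np.float64(210.9)] cap right max x 512.2477687089427
0.0595 rows top/bot at plunger side, pin side [np.float64(134.1), np.float64(208.3), np.float64(133.9), np.float64(208.2)] cap right max x 511.9235127959463
218 [131, 132, 133, 132, 135, 118, 76, 57, 61, 63, 67, 61, 64, 62, 53, 55, 52, 43, 42, 33, 50, 81, 86, 87, 79, 89]
222 [134, 132, 137, 137, 130, 115, 73, 57, 65, 65, 60, 59, 60, 61, 59, 55, 49, 45, 46, 28, 55, 77, 83, 81, 77, 85]
228 [131, 127, 133, 133, 134, 113, 71, 59, 60, 60, 63, 66, 56, 67, 50, 54, 47, 47, 37, 32, 50, 77, 84, 81, 80, 116]
240 [135, 138, 135, 133, 134, 132, 79, 56, 57, 66, 68, 61, 60, 64, 60, 52, 56, 52, 43, 31, 37, 75, 84, 75, 83, 115]
250 [133, 132, 133, 137, 135, 137, 79, 50, 52, 57, 64, 64, 58, 53, 55, 56, 58, 50, 37, 37, 35, 81, 88, 83, 75, 82]
258 [129, 127, 126, 134, 136, 134, 79, 51, 56, 55, 64, 60, 55, 61, 61, 55, 53, 48, 39, 34, 42, 76, 78, 79, 79, 96]
```

View pics/c10.png

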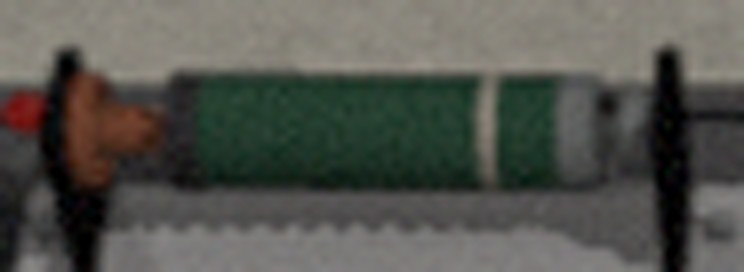

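```bash
python3 -m crank '[{"linear":[0,0.02,-0.03],"delta_rot":[0,0,0],"gripper":70},{"linear":[0,0,-0.03],"delta_rot":[0,0,0],"gripper":70},{"linear":[0,0,0],"delta_rot":[0,0,0],"gripper":70},{"linear":[0,0,0],"delta_rot":[0,0,0],"gripper":70},{"linear":[0,0,0],"delta_rot":[0,0,0],"gripper":70},{"linear":[0,0,0],"delta_rot":[0,0,0],"gripper":70},{"linear":[0,0,0],"delta_rot":[0,0,0],"gripper":70},{"linear":[0,0,0],"delta_rot":[0,0,0],"gripper":70},{"linear":[0,0,0],"delta_rot":[0,0,0],"gripper":70},{"linear":[0,0,0],"delta_rot":[0,0,0],"gripper":70}]'
python3 - <<'E'
from station import capture
import cv2,numpy as np
b=cv2.imread("pics/s10f.png"); c=capture("scene")["img"]
cv2.imwrite("pics/s11.png",cv2.resize(c[183:217,192:285],None,fx=8,fy=8,interpolation=cv2.INTER_CUBIC))
A=cv2.cvtColor(b,6)[183:217,208:272].astype(np.float32);B=cv2.cvtColor(c,6)[183:217,208:272].astype(np.float32)
print(cv2.phaseCorrelate(A,B), abs(A-B).mean(), abs(A-B).max())
t=capture("top")["img"]; cv2.imwrite("pics/t11.png",cv2.resize(t[225:335,350:510],None,fx=5,fy=5,interpolation=cv2.INTER_CUBIC))
E
```

```text
time_s: 20.3
tcp_pos: [0.4093, -0.1664, 0.2399]
ee_rot: [[0.103, -0.995, -0.0], [-0.995, -0.103, 0.007], [-0.007, -0.001, -1.0]]
wrist_force: [-0.9, 0.7, 0.2]
gripper_width: 0.699
((-0.16294936326565335, -0.025432922620538534), 0.9945251730581125) 3.566636 15.0
```

View pics/t11.png

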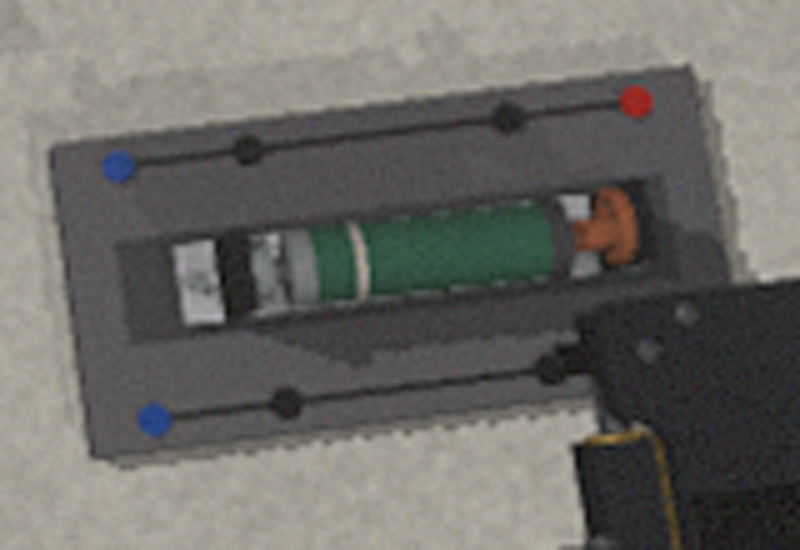

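The top view shows the resistor in line with the cups: the plunger is in the copper cup (~(600,232)) and the pin is at the steel cup (~(265,265)). It didn't move over the last second, and the robot is clear of it. Handing in.

```bash
python3 -c "
from station import workorder
print(workorder.finish_job())"
```

```text
the job is handed in; nothing more can be done
None
```

The resistor is fitted between the two cups and held there by its spring. I handed the job in at about 20 s of the 48 s allowed.

**What I did:**
- I gripped the resistor at mid-barrel and carried it over the board with the pin tilted about 17° up.
- I found the copper cup's floor by touch, about 71–72 mm from the board's middle. That puts the rail shift at roughly −3 to −4 mm.
- I pushed the plunger in about 14 mm, swung the pin level in front of the steel cup, eased it back until it touched the cup floor, then took off the leftover load and let go.

**Forces:** the wrist force stayed under about 11 N in every reading I took. At the end of easing back I briefly pressed on the steel cup with about 5 N more than the spring does, and I took that off before opening the gripper.

**Last checks:**
- **Position along the axis:** it agrees with fully home to within half a millimetre in the scene picture.
- **Alignment:** both ends are in line with the cups from above.
- **Stability:** pictures about 1.3 s apart show no movement.
- **Bystanders:** the meter, mug and screwdriver look untouched.

**One check disagreed:** the resistor sits about 1.3 mm below the cup axis, where about 3 mm was expected. Friction at the cups is probably holding it up, or the roughly 2 mm camera calibration accounts for it. I left it alone because it was steady and in both cups.

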